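Start the ledge screw of the print stand square

TASK

Take the square-socket driver out of the tool block and start the screw that still stands proud of the dark ledge strip on the sloping stand: set the driver fully down over the screw's head, in line with the screw, before you turn anything, then, keeping it in line, turn the screw clockwise at least a sixth of a turn. Then let go and leave the driver on the screw; leave everything else where it is.

Things in the scene. Friction and masses are not known exactly. Their poses are not given: they have to be found in the camera images.
- driver: Driver 130 mm long, 0.2 kg, upright and loose in the block's middle place. Origin: centre of its lower end; z up to the handle. Steel socket 30x30 mm outside, 22 mm high, with a square hole 18x18 mm, 14 mm deep, open below (2 mm chamfer); 14 mm shank; square wooden handle 26x26 mm from 64 to 130 mm up. Handle faces and hole are parallel to its x and y. The only square-handled tool.
- driver_socket (a point): Point on the driver's axis at the ceiling of the socket hole, 14 mm above the driver's lower end. Axes as the driver's. Meets screw_head when the driver is fully down on the screw.
- screw_head (a point): Centre of the top of the proud screw's head: square, 16x16 mm, 12 mm high, its underside 14 mm above the dark ledge strip (10 mm shank shows). z points out along the screw's axis, square to the sloping face: 15 degrees from vertical, leaning to the stand's low side. x and y lie along the head's sides and turn with it. The strip's other, equal screw is already home, flat on the strip.
- screw_corner (a point): One upper corner of the proud screw's head, 11.3 mm from the screw's axis; turns with it.
- screw (a joint): Turn of the proud screw in rad; grows as it is turned clockwise seen from the handle end. Starts between -0.25 and 0.25; stops at -0.3 and 3.0. Friction about 0.12 N m, stays where it is left; sinks 0.5 mm per rad.
- stand: Fixed plywood stand 260 mm wide, 200 mm deep; origin on the table under its centre. Its face rises 15 degrees along the stand's +x (front edge 25 mm, rear 79 mm high). A dark strip 36 mm wide, 12 mm thick runs along the low edge (parallel to y), proud screw at y = +85 mm, home screw at y = -85 mm.
- block: Heavy fixed wooden tool block, 160 mm long (x) by 64 mm by 30 mm high, origin under its centre. Three places in a row along x, each cut through to the table: middle 37 mm square (the driver), +55 mm 25 mm square (the burnisher), -55 mm 25 mm square (empty).
- burnisher: Round light wooden burnisher, 20 mm thick, 104 mm high, standing loosely in the block. Origin at its foot. A bystander.
- basket: Fixed round basket with pencils, 116 mm across, 100 mm high, pencils up to 180 mm; origin under its centre. A bystander.
- ink_jar: Jar, 60 mm across, 70 mm high, origin under its centre. A bystander.
- varnish: Little bottle, 34 mm across, 75 mm high, origin under its centre. A bystander.
- brayer: Ink roller lying flat, roller 40 mm thick and 90 mm long along y at the origin, handle to -x. A bystander.
- cork_block: Cork block 90 x 55 x 35 mm, origin under its centre. A bystander.
Things that resemble listed ones, but are neither listed nor needed, are in the scene too. What is shaped like the driver but green is not meant.

How it is judged:
On the way, in this order (a step that is already met when the one before it is completed fails the run):
1. the driver is fully down over the proud screw's head, in line with it, and the screw is not yet turned (distance between driver_socket and screw_head below 0.004 m and angle between the z axis of driver and the z axis of screw_head, either way round below 0.14 rad and distance of screw_corner from where it was at the start of the episode below 0.0035 m), for 0.2 s.
2. the screw has been turned clockwise a sixth of a turn with the driver still fully down and in line (distance between driver_socket and screw_head below 0.004 m and angle between the z axis of driver and the z axis of screw_head, either way round below 0.14 rad and distance of screw_corner from where it was at the start of the episode above 0.011 m), for 0.1 s.
At the end, for the whole second after the job is handed in: The screw has turned about 60 degrees or more (head corner at least 11 mm from where it began), and the driver stays on its head, released and at rest: socket ceiling within 8 mm of the head's top, axis within 17 degrees of the screw's (it may lean in its play) (distance of screw_corner from where it was at the start of the episode above 0.011 m and distance between driver_socket and screw_head below 0.008 m and angle between the z axis of driver and the z axis of screw_head, either way round below 0.3 rad and linear speed of driver below 0.02 m/s); the robot touches nothing.
It fails at once if the screw is turned other than by the driver set down on it and in line within about 10 degrees (velocity of joint screw above 0.2 rad/s and (distance between driver_socket and screw_head above 0.006 m or angle between the z axis of driver and the z axis of screw_head, either way round above 0.18 rad)).
It fails at once if a bystander is pushed more than 30 mm away (distance of any of burnisher, ink_jar, varnish, brayer, cork_block from where it was at the start of the episode above 0.03 m).
It also fails if it takes over 45 s, if anything falls off the work surface, if the arm or the gripper's body presses on something with over 40 N, if the wrist force passes 120 N, or if a joint passes its speed limit or range.

ROBOT

A 7-joint arm with a two-finger parallel gripper is mounted at the origin on the work surface. World frame = base frame: x ahead of the robot, y to its left, z up, the work surface at z = 0. Lengths are in m, angles in rad, forces in N, time in s.
With the tool pointing down it reaches from about 0.425 to 0.875 m from the base axis. Payload 4.7 kg.
Tool frame: the origin (TCP) lies on the centre line of the jaws, within the pads' length; the fingertips stand 22 mm ahead of it and the grasp point (between the pads) lies 3 mm ahead of it; z points along the fingers, y is the direction in which the jaws open and shut (so a half turn about z gives the same grasp; the last joint's range is limited). The gripper opens to 87 mm and grips with 3 to 60 N. Pads are 19 mm wide; open, the fingers measure 117 mm over their backs; the gripper's body (75 mm by 190 mm) begins 51 mm behind the grasp point.
Start: joints at [-1.203, 0.321, -0.07, 1.45, 0.023, 1.371, -0.057], TCP at [0.225, 0.61, 0.221] pointing down, gripper open.
Joint ranges: [-2.86, 2.86], [-0.3, 2.09], [-1.38, 1.24], [0.06, 2.45], [-1.56, 4.7], [0.09, 2.05], [-2.69, 2.69]. Speed limits (rad/s): [2.57, 2.57, 3.14, 3.14, 3.14, 3.14, 3.14].

INTERFACE

Orientations are given as a rotation vector (axis times angle).
In Python, from bench import ctrl, imaging, close_job, finder gives the robot as it stands. The module is installed in compiled form; this text tells all that it offers.
- The arm moves only by the shell command python3 -m jog 'ROWS' [FORCE]. ROWS is JSON, a list that holds one entry, the list of rows, each a list of 7 numbers: the shift along the tool's x, y, z in cm, then the turn, a rotation vector about the tool's x, y, z in degrees, then the finger opening in cm, from 0 to 8.7. In form: [[[dx, dy, dz, ax, ay, az, claw], ...]]. A call has 1 to 12 rows; each row shifts and turns the commanded pose from where the row before left it, along the tool's axes as they then stand; what a row does not reach is not made up. A row lasts 1/10 s, in which the tool goes at most 50 mm and 8.59 degrees, less where a joint would pass 70% of its speed; a pose out of reach is approached as far as the arm can. A call is refused whole if a number of a shift passes 5 or a number of a turn 8.59, either way. A call with a gripper value outside its range is refused whole. The fingers move at their own pace and stop on an object; FORCE is the grip in N (left out, the last holds). Time passes only in rows, so rows that do not move let the fingers close. It gives the time, the measured TCP pose, the force and the opening at its end, in the units of the state.
- ctrl.get_state(): the state, without advancing time (a new reading comes with each control period).
- imaging.get_image(name): name is "scene" or "top"; returns a dict with "frame" (400x640x3 uint8, red, green, blue), "intrinsics" (3x3 intrinsics, pixels), "pose" (4x4, takes a point from camera to world coordinates). Camera axes: x right, y down, z forward; pixel columns grow to the right and rows downward; lengths in m; the calibration is good to about 2 mm. A picture is of the moment at which its call begins. There is no depth.
- close_job(): hands the job in, once; it reports no verdict.
Trained networks look in the newest picture that a camera, given by its name, has taken for a name from the list of things; names that differ only in an ending like _2 or _b are one class to them, and where a whole thing is asked for, a point or a joint stands for the part that bears it (a point fixed in the world has none). Each returns a list of dicts, best first, with "conf" (0 to 1); they miss things now and then, are a little off and sometimes report something else, mostly with a low value. They report only what shows in the picture. A call takes as long as a camera call. They do not tell look-alikes from the thing itself.
- finder.trace(label, camera): "region" (400x640 bool, what is visible of it) and "point" ([row, column] as shares, 0 to 1, of the picture: columns of its width, rows of its height, amid what is visible of it).
- finder.spot_point(label, camera): "point" ([row, column] as shares, 0 to 1, of the picture: columns of its width, rows of its height: a listed point, or the origin of a listed thing).
The state is a dict: "time": time; "joint_positions": joint angles; "qd": joint speeds; "joint_torque": joint torques, N m; "position": TCP position; "tool_rot": TCP orientation; "ft_force": force on the tool from outside, world axes, zero at the start; "torque": the same for the moment, N m; "grip_width": opening from 0.0 (shut) to 1.0 (fully open).
Only numpy, scipy, OpenCV 4.12 (cv2) and the standard library are available. Lean on these libraries where they do the work, as an engineer would, in place of code of your own. Each camera call takes 0.05 s, during which the arm holds its last target. There are 200 camera calls.

## Working session

There is one attempt and no reset: what is moved stays moved. The work goes in short steps, Python scripts to look and compute and a shell command to move; the robot and the scene stay as the last step left them, time stands still between calls to the robot, and variables do not carry over. Pictures are saved under pics/ and viewed, about 8 in all and at most 12, crops included, and the job is handed in when it is done.

```bash
mkdir -p pics; cat > h.py <<'E'
import numpy as np, cv2
from bench import ctrl, imaging, finder
from scipy.spatial.transform import Rotation as R
def save(im,n): cv2.imwrite('pics/'+n,cv2.cvtColor(im,cv2.COLOR_RGB2BGR))
def ray(g,u,v):
    K=np.array(g['intrinsics']);T=np.array(g['pose'])
    d=T[:3,:3]@np.linalg.solve(K,[u,v,1]);return T[:3,3],d
def atz(g,u,v,z):
    c,d=ray(g,u,v);return c+d*(z-c[2])/d[2]
def proj(g,P):
    K=np.array(g['intrinsics']);T=np.array(g['pose'])
    q=(np.atleast_2d(P)-T[:3,3])@T[:3,:3];p=q@K.T;return p[:,:2]/p[:,2:]
def tri(gs,uvs):
    A=np.zeros((3,3));b=np.zeros(3)
    for g,(u,v) in zip(gs,uvs):
        c,d=ray(g,u,v);d=d/np.linalg.norm(d);M=np.eye(3)-np.outer(d,d);A+=M;b+=M@c
    return np.linalg.solve(A,b)
E
python3 - <<'E'
from h import *
for n in('scene','top'):
    g=imaging.get_image(n);save(g['frame'],n+'0.png');np.set_printoptions(precision=4,suppress=True)
    print(n,g['pose'],g['intrinsics'])
    for l in('driver','driver_socket','screw_head','screw_corner','stand','block','burnisher'):
        print(l,[(round(r['conf'],2),round(r['point'][1]*640,1),round(r['point'][0]*400,1)) for r in finder.spot_point(l,n)[:3]])
s=ctrl.get_state();print(s)
E
```

```text
scene [[ 0.3557  0.5488 -0.7565  1.2184]
 [ 0.9346 -0.2073  0.2891 -0.2874]
 [ 0.0018 -0.8099 -0.5866  0.6262]
 [ 0.      0.      0.      1.    ]] [[399.7594   0.     317.9754]
 [  0.     399.7594 202.1047]
 [  0.       0.       1.    ]]
driver [(0.95, 183.4, 213.6), (0.84, 205.5, 245.5)]
driver_socket [(0.95, 181.8, 210.6), (0.61, 207.3, 241.9)]
screw_head [(0.75, 223.0, 324.6), (0.55, 340.3, 195.4)]
screw_corner [(0.38, 346.4, 194.1)]
stand [(0.95, 332.5, 245.1)]
block [(0.77, 209.0, 244.8)]
burnisher [(0.55, 219.9, 261.0), (0.31, 456.9, 244.7)]
top [[-0.0211 -0.9953  0.0947  0.4318]
 [-0.9998  0.0216  0.0037 -0.0316]
 [-0.0057 -0.0946 -0.9955  1.1538]
 [ 0.      0.      0.      1.    ]] [[369.7197   0.     320.2381]
 [  0.     369.7197 197.6989]
 [  0.       0.       1.    ]]
driver [(0.65, 424.7, 260.8), (0.52, 403.7, 215.0)]
driver_socket [(0.7, 401.8, 214.4), (0.63, 418.7, 261.2)]
screw_head [(0.57, 441.6, 166.8), (0.56, 293.7, 216.2)]
screw_corner [(0.46, 293.5, 214.5)]
stand [(0.86, 317.8, 185.1)]
block [(0.75, 398.0, 216.8)]
burnisher [(0.47, 392.0, 197.2)]
{'time': 0.8, 'joint_positions': array([-1.2029,  0.3209, -0.0701,  1.4505,  0.0226,  1.3709, -0.0569]), 'qd': array([-0.0021, -0.0004, -0.0002,  0.0006, -0.0002, -0.0001,  0.001 ]), 'joint_torque': array([  0.001 , -49.1043,  -0.4022, -31.2737,  -0.0636,   0.0338,
         0.    ]), 'position': array([0.2252, 0.6097, 0.2214]), 'tool_rot': array([0.5528, 3.0925, 0.0001]), 'ft_force': array([-0.9186, -0.4145, -1.0097]), 'torque': array([-0.0226, -0.0023,  0.0043]), 'grip_width': 1.006611726849707}
```

View pics/scene0.png

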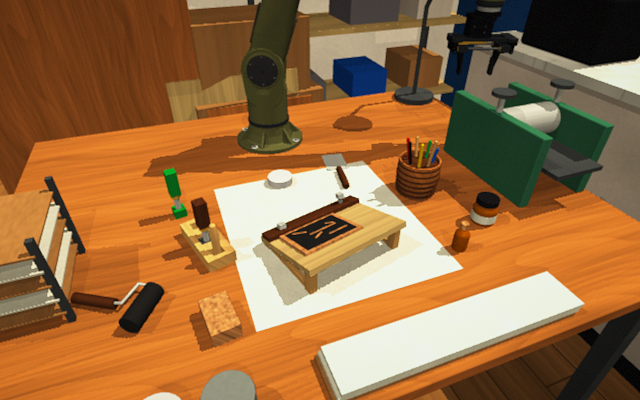

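View pics/top0.png

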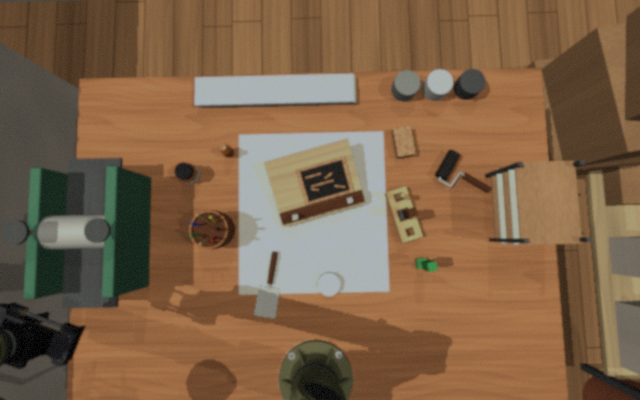

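The scene view shows the brown-handled driver at (203,215) in the block. The green look-alike is at (172,190). The proud screw is at (340,197) in the scene view and (294,216) in the top view. Next I'll take enlarged crops.

```bash
python3 - <<'E'
import cv2,numpy as np
s=cv2.imread('pics/scene0.png');t=cv2.imread('pics/top0.png')
def c(i,u,v,w,h,k): return cv2.resize(i[v:v+h,u:u+w],None,fx=k,fy=k,interpolation=cv2.INTER_CUBIC)
# scene stand (255..415,185..290) x5=800x525
cv2.imwrite('pics/a.png',c(s,255,185,160,110,5))
a=c(t,255,130,120,100,5)  # 600x500
b=c(t,380,180,50,66,4);d=c(s,170,190,70,84,3)
o=np.zeros((520,800,3),np.uint8);o[:500,:600]=a;o[:264,600:800]=b
o[266:266+252,600:800]=d[:,:200]
cv2.imwrite('pics/b.png',o)
E
```

```text
(no output)
```

View pics/a.png

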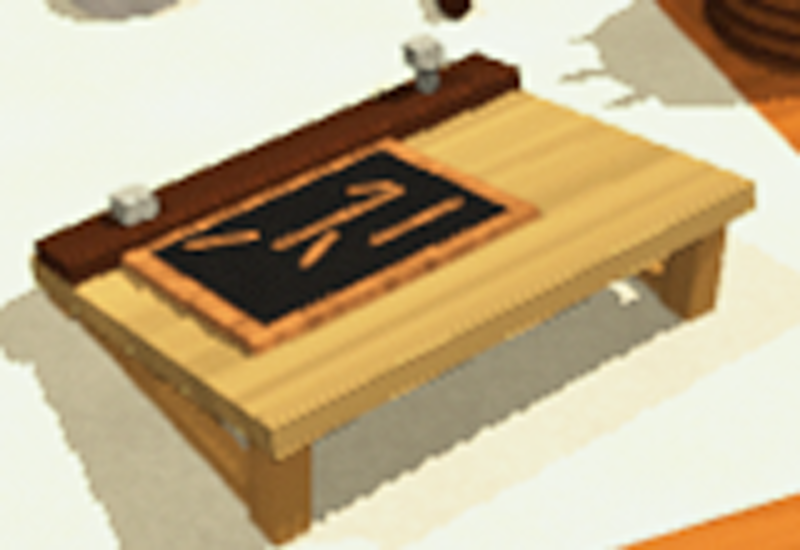

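View pics/b.png

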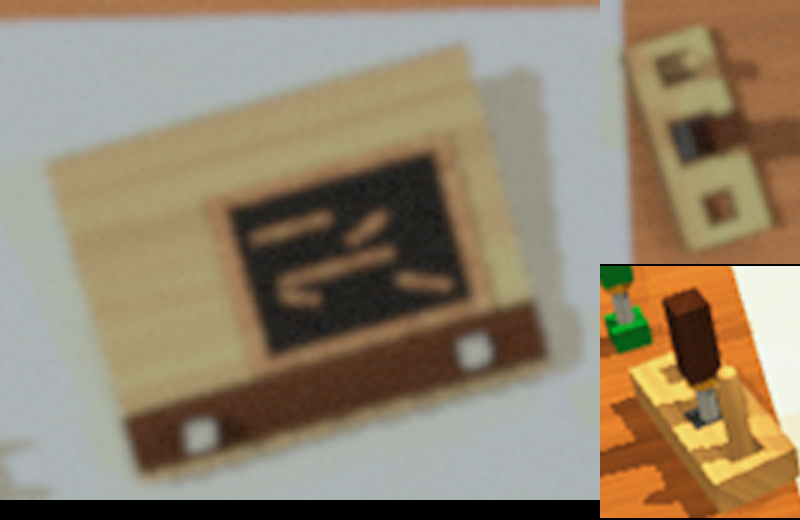

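The stand's +y end, with the proud screw, is on the image left in the top view. Now I'll fit the stand, screw head and driver numerically.

```bash
cat > fit.py <<'E'
from h import *
import pickle
from scipy.optimize import least_squares
np.set_printoptions(precision=4,suppress=True)
gs={}
for n in('scene','top'):
    L=[imaging.get_image(n) for _ in range(8)]
    g=dict(L[0]);g['avg']=np.mean([l['frame'].astype(float) for l in L],0)
    for l in('driver','screw_head','stand','block','burnisher'): g[l]=finder.trace(l,n)
    gs[n]=g
pickle.dump(gs,open('gs.pkl','wb'))
S,T=gs['scene'],gs['top']
for n,g in gs.items():
    for l in('driver','screw_head','block','burnisher'):
        for r in g[l]:
            ys,xs=np.where(r['region']); print(n,l,round(r['conf'],2),len(xs),xs.min(),xs.max(),ys.min(),ys.max())
P={'r+':(.1,.13,.079),'r-':(.1,-.13,.079),'f+':(-.1,.13,.025),'f-':(-.1,-.13,.025)}
obs=[(S,'r+',(406,221.6)),(S,'r-',(309.4,271.4)),(T,'r+',(264.6,162.4)),(T,'r-',(347.6,138.6)),(T,'f+',(283.2,225.2)),(T,'f-',(364.6,201.8))]
def W(p,q): c,s=np.cos(p[2]),np.sin(p[2]); return np.array([p[0]+c*q[0]-s*q[1],p[1]+s*q[0]+c*q[1],q[2]])
f=lambda p:np.concatenate([proj(g,W(p,P[k]))[0]-o for g,k,o in obs])
r=least_squares(f,[.5,0,0],loss='soft_l1');print('stand',r.x,np.degrees(r.x[2]),f(r.x).round(1))
h=tri([S,T],[(339.6,193.6),(295.2,216.6)]);print('head tri',h)
p=r.x;c,s=np.cos(p[2]),np.sin(p[2]);d=h[:2]-p[:2];print('head in stand',c*d[0]+s*d[1],-s*d[0]+c*d[1],h[2])
# expected head position: strip mid 18mm up the slope from the low edge, 12+26 above it
a=np.radians(15);q=np.array([-.1+.018*np.cos(a)-.038*np.sin(a),.085,.025+.018*np.sin(a)+.038*np.cos(a)]);print('expected',q,W(p,q),[proj(g,W(p,q)) for g in(S,T)])
for (u,v),(U,V) in [((199,200.3),(407,0))]: pass
E
python3 fit.py
```

```text
scene driver 0.92 583 163 186 169 218
scene driver 0.74 603 190 209 198 244
scene screw_head 0.45 65 335 342 192 203
scene block 0.64 1150 180 235 220 271
scene burnisher 0.64 256 208 219 224 254
top driver 0.7 142 398 416 208 219
top block 0.69 998 385 422 187 242
top burnisher 0.67 631 392 415 126 157
top burnisher 0.39 61 395 405 192 199
stand [ 0.5843 -0.0131  0.2622] 15.023285144715633 [ 0.4 -0.6 -0.5 -0.  -1.4 -1.6  0.1 -2.1  0.2  1.1  0.6  0.7]
head tri [0.4817 0.049  0.0666]
head in stand -0.0829559693793082 0.08654722542469033 0.06657363815457736
expected [-0.0924  0.085   0.0664] [0.4729 0.045  0.0664] [array([[335.9645, 192.1499]]), array([[295.9962, 219.3367]])]
```

```bash
cat > fit2.py <<'E'
from h import *
import pickle
from scipy.optimize import minimize
np.set_printoptions(precision=4,suppress=True)
gs=pickle.load(open('gs.pkl','rb'));yaw=np.radians(15)
B=R.from_euler('z',yaw)*R.from_euler('y',-np.radians(15))
def polys(pos,rot,w,z0,z1):
    c=[(-w,-w),(w,-w),(w,w),(-w,w)];t=[pos+rot.apply([x,y,z1]) for x,y in c];b=[pos+rot.apply([x,y,z0]) for x,y in c]
    F=[([t[i],t[(i+1)%4],b[(i+1)%4],b[i]],rot.apply(n)) for i,n in enumerate([(0,-1,0),(1,0,0),(0,1,0),(-1,0,0)])]
    return F+[(t,rot.apply([0,0,1]))]
def shank(pos,rot,r,z0,z1):
    a=np.linspace(0,2*np.pi,25)[:-1];return np.array([pos+rot.apply([r*np.cos(x),r*np.sin(x),z]) for x in a for z in(z0,z1)])
def render(g,win,faces,bgpts,sh,sig,dp):
    u0,v0,w,h=win;k=8;lab=np.zeros((h*k,w*k),np.uint8)
    px=lambda P:np.round(((proj(g,np.array(P))+dp-[u0,v0]+.5)*k-.5)*16).astype(np.int32)
    cv2.fillPoly(lab,[px(bgpts)],1,shift=4)
    if sh is not None: cv2.fillConvexPoly(lab,(cv2.convexHull((px(sh)))),2,shift=4)
    cam=np.array(g['pose'])[:3,3];i=3
    for pts,n in faces:
        if n@(cam-np.array(pts[0]))>0: cv2.fillConvexPoly(lab,px(pts),i,shift=4)
        i+=1
    out=[]
    for j in np.unique(lab):
        m=(lab==j).astype(np.float32);m=cv2.GaussianBlur(m,(0,0),sig*k);out.append(cv2.resize(m,(w,h),interpolation=cv2.INTER_AREA).ravel())
    return np.array(out).T
def cost(p,cams,full=False,wins=None):
    pos=np.array(p[:3]);rot=B*R.from_euler('z',p[3]);tot=0
    # dark strip top surface (18 mm each way)
    st=[pos+B.apply([x,y,-.026]) for x,y in[(-.018,-.20),(.018,-.20),(.018,.045),(-.018,.045)]]
    for c in cams:
        g=gs[c];win=wins[c];A=render(g,win,polys(pos,rot,.008,-.012,0),st,shank(pos,rot,.005,-.026,-.012),p[4] if c=='top' else p[5],0)
        I=g['avg'][win[1]:win[1]+win[3],win[0]:win[0]+win[2]].reshape(-1,3)
        x,*_=np.linalg.lstsq(A.T@A+1e-2*np.eye(A.shape[1]),A.T@I,rcond=None)
        e=((A@x-I)**2).mean();tot+=e
    return tot
if __name__=='__main__':
    wins={'scene':(331,188,14,15),'top':(289,210,13,13)}
    for cams in(['scene','top'],['scene'],['top']):
        res=[]
        for a in np.radians([-14,-9,-4,0,4,9,14]):
            r=minimize(lambda q:cost([q[0]/100+.4817,q[1]/100+.049,q[2]/100+.0666,a,abs(q[3])+.3,abs(q[4])+.1],cams,wins=wins),[0,0,0,.4,.3],method='Nelder-Mead',options=dict(maxiter=350,initial_simplex=np.vstack([[0,0,0,.4,.3]]+[np.array([0,0,0,.4,.3])+.3*e for e in np.eye(5)])))
            print(cams,round(np.degrees(a)),round(r.fun,1),r.x[:3]/100+[.4817,.049,.0666],r.x[3:])
E
python3 fit2.py
```

```text
['scene', 'top'] -14 459.2 [0.4805 0.0499 0.0674] [0.701  0.2139]
['scene', 'top'] -9 449.5 [0.4801 0.0503 0.0672] [0.6255 0.2085]
['scene', 'top'] -4 468.4 [0.48   0.0504 0.0673] [0.6765 0.268 ]
['scene', 'top'] 0 491.4 [0.4801 0.0504 0.0672] [0.6342 0.2294]
['scene', 'top'] 4 515.8 [0.48   0.0504 0.0671] [0.6751 0.2515]
['scene', 'top'] 9 531.0 [0.4803 0.0501 0.0675] [0.6618 0.2579]
['scene', 'top'] 14 547.5 [0.4799 0.0504 0.0672] [0.6713 0.269 ]
['scene'] -14 359.7 [0.4811 0.05   0.0681] [0.5201 0.2121]
['scene'] -9 380.7 [0.4812 0.05   0.0681] [0.5172 0.2104]
['scene'] -4 407.5 [0.481  0.0502 0.0679] [0.5357 0.226 ]
['scene'] 0 432.7 [0.4812 0.05   0.068 ] [0.5001 0.2385]
['scene'] 4 453.5 [0.4812 0.0498 0.0682] [0.5153 0.2422]
['scene'] 9 468.0 [0.4813 0.0498 0.0682] [0.5112 0.2601]
['scene'] 14 478.2 [0.481 0.05  0.068] [0.51   0.2752]
['top'] -14 60.6 [0.4803 0.0493 0.066 ] [0.6727 0.4114]
['top'] -9 55.6 [0.4803 0.0494 0.0664] [0.6266 0.5383]
['top'] -4 52.0 [0.4799 0.0496 0.0675] [0.6109 0.5373]
['top'] 0 52.6 [0.48   0.0497 0.066 ] [0.623 0.406]
['top'] 4 54.7 [0.48   0.0497 0.0662] [0.6334 0.4763]
['top'] 9 59.9 [0.48   0.0499 0.065 ] [0.6743 0.6829]
['top'] 14 62.5 [0.4803 0.0498 0.0652] [0.6955 0.4366]
```

```bash
cat > ov.py <<'E'
from fit2 import *
k=24;o=[]
for c,pos,(u,v,w,h) in(('scene',[.4812,.05,.068],(332,188,15,16)),('top',[.48,.0497,.0664],(287,208,15,15))):
    g=gs[c];row=[]
    for a in(None,-12,-3,6):
        im=cv2.resize(g['avg'][v:v+h,u:u+w].astype(np.uint8),None,fx=k*.55,fy=k*.55,interpolation=cv2.INTER_CUBIC);im=np.ascontiguousarray(im)
        if a is not None:
            rot=B*R.from_euler('z',np.radians(a))
            for P,n in polys(np.array(pos),rot,.008,-.012,0):
                if n@(np.array(g['pose'])[:3,3]-P[0])>0: cv2.polylines(im,[np.round((proj(g,np.array(P))-[u,v]+.5)*k*.55*8).astype(np.int32)],True,(255,0,0) if a==-12 else (0,160,0) if a==-3 else (0,0,255),1,shift=3)
        row.append(im)
    o.append(np.hstack(row)[:, :792])
save(np.vstack(o),'ov.png')
E
python3 ov.py
```

```text
(no output)
```

View pics/ov.png

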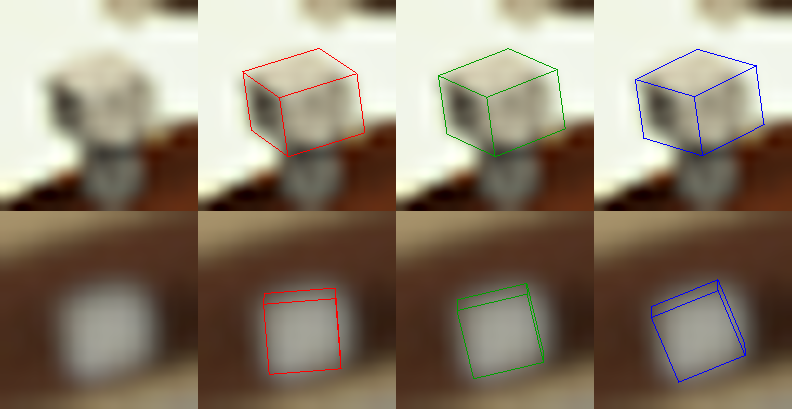

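The head's yaw is about -9° relative to the stand (about 6° in the world), at about (0.480, 0.050, 0.067). Next I'll locate the driver.

```bash
cat > drv.py <<'E'
from fit2 import *
def hull(g,pts): return cv2.convexHull(np.round(proj(g,pts)*16).astype(np.int32))
def sil(g,p,tilt=None,z0=None):
    rot=R.from_euler('z',p[2]);m=np.zeros((400,640),np.uint8);pos=np.array([p[0],p[1],0])
    bx=lambda w,a,b:np.array([pos+rot.apply([x,y,z]) for x in(-w,w) for y in(-w,w) for z in(a,b)])
    for pts in(bx(.013,.064,.13),shank(pos,rot,.007,.022,.064)): cv2.fillConvexPoly(m,hull(g,pts),1,shift=4)
    return m>0
if __name__=='__main__':
    M={'scene':gs['scene']['driver'][1]['region'],'top':gs['top']['driver'][0]['region']}
    for cams in(['scene','top'],['scene']):
        def f(q):
            e=0
            for c in cams:
                a=sil(gs[c],q);b=M[c].copy();
                lo=np.zeros_like(a)
                if c=='scene': lo[230:]=1; a=a&~lo;b=b&~lo
                e+=1-(a&b).sum()/(a|b).sum()
            return e
        best=min((f([x,y,np.radians(t)]),x,y,t) for x in np.arange(.38,.48,.004) for y in np.arange(-.30,-.22,.004) for t in(2,17,32))
        for t in(2,10,17,25,32):
            print(cams,min((f([x,y,np.radians(t)]),x,y,t) for x in best[1]+np.arange(-.006,.007,.001) for y in best[2]+np.arange(-.006,.007,.001)))
    T=gs['top'];print('block corners',[atz(T,380+u/4,180+v/4,.03)[:2] for u,v in((25,48),(112,26),(172,228),(90,250))])
    for n in('scene','top'):print(n,[proj(gs[n],[[.42,-.26,z]]) for z in(.03,.13)])
E
python3 drv.py
```

```text
['scene', 'top'] (np.float64(0.5163270032422418), np.float64(0.4820000000000001), np.float64(-0.27999999999999997), 2)
['scene', 'top'] (np.float64(0.4770339983839891), np.float64(0.4820000000000001), np.float64(-0.27999999999999997), 10)
['scene', 'top'] (np.float64(0.4787353893817772), np.float64(0.4820000000000001), np.float64(-0.28099999999999997), 17)
['scene', 'top'] (np.float64(0.5300509592326139), np.float64(0.4810000000000001), np.float64(-0.27999999999999997), 25)
['scene', 'top'] (np.float64(0.5511759759108048), np.float64(0.4820000000000001), np.float64(-0.27899999999999997), 32)
['scene'] (np.float64(0.14990138067061143), np.float64(0.4820000000000001), np.float64(-0.28099999999999997), 2)
['scene'] (np.float64(0.09270216962524658), np.float64(0.4820000000000001), np.float64(-0.28099999999999997), 10)
['scene'] (np.float64(0.09904761904761905), np.float64(0.4820000000000001), np.float64(-0.282), 17)
['scene'] (np.float64(0.1355311355311355), np.float64(0.4820000000000001), np.float64(-0.283), 25)
['scene'] (np.float64(0.16341030195381878), np.float64(0.4820000000000001), np.float64(-0.28099999999999997), 32)
block corners [array([ 0.5518, -0.2294]), array([ 0.5673, -0.2965]), array([ 0.4129, -0.335 ]), array([ 0.3977, -0.2725])]
scene [array([[210.1063, 218.3218]]), array([[203.1792, 183.522 ]])]
top [array([[398.0402, 235.1592]]), array([[405.4466, 235.3868]])]
```

```bash
cat > to.py <<'E'
# usage: to.py x y z yaw_of_tool_y tilt(deg): remaining shift (tool axes, cm) and turn (tool axes, deg)
import sys
from h import *
np.set_printoptions(precision=2,suppress=True)
def target(yaw,tilt,tdir=0):
    y=np.radians(yaw);Y=np.array([np.cos(y),np.sin(y),0]);Z=np.array([0,0,-1.]);M=np.column_stack([np.cross(Y,Z),Y,Z])
    t=np.radians(tdir); ax=np.array([-np.sin(t),np.cos(t),0])   # lean of the axis towards -x of dir tdir
    return R.from_rotvec(-np.radians(tilt)*ax)*R.from_matrix(M)
if __name__=='__main__':
    a=list(map(float,sys.argv[1:]));s=ctrl.get_state();C=R.from_rotvec(s['tool_rot'])
    G=target(a[3],*(a[4:] or [0]))
    print('shift',C.inv().apply(np.array(a[:3])-s['position'])*100,'turn',(C.inv()*G).as_rotvec(degrees=True),'pos',s['position']*1000,'q7',s['joint_positions'][[0,6]],'F',s['ft_force'],'w',s['grip_width'],'t',s['time'])
E
python3 -m jog '[[[-4.5,-1.8,-0.8,0,0,0,8.7],[-4.5,-1.8,-0.8,0,0,0,8.7],[-4.5,-1.8,-0.8,0,0,0,8.7],[-4.5,-1.8,-0.8,0,0,0,8.7],[-4.5,-1.8,-0.8,0,0,0,8.7],[-4.5,-1.8,-0.8,0,0,0,8.7],[-4.5,-1.8,-0.8,0,0,0,8.7],[-4.5,-1.8,-0.8,0,0,0,8.7],[-4.5,-1.8,-0.8,0,0,0,8.7],[-4.5,-1.8,-0.8,0,0,0,8.7],[-4.5,-1.8,-0.8,0,0,0,8.7]]]'
python3 to.py .6 -.1 .3 104.5 0
```

```text
time: 3.2
position: [0.6222, 0.2512, 0.31]
tool_rot: [0.552, 3.092, 0.001]
ft_force: [0.7, -1.0, 0.5]
grip_width: 1.0
shift [-10.08 -33.71   0.98] turn [  0.03   0.03 -34.75] pos [622.17 251.17 310.02] q7 [-0.59  0.85] F [ 0.67 -1.05  0.48] w 1.0000870412740537 t 3.2
```

```bash

python3 -m jog '[[[-1.4,-4.8,0,0,0,0,8.7],[-1.4,-4.8,0,0,0,0,8.7],[-1.4,-4.8,0,0,0,0,8.7],[-1.4,-4.8,0,0,0,0,8.7],[-1.4,-4.8,0,0,0,0,8.7],[-1.4,-4.8,0,0,0,0,8.7],[-1.4,-4.8,0,0,0,0,8.7],[0,0,0,0,0,-8.5,8.7],[0,0,0,0,0,-8.5,8.7],[0,0,0,0,0,-8.5,8.7],[0,0,0,0,0,-8.5,8.7],[0,0,0,0,0,0,8.7]]]'
python3 to.py .482 -.281 .22 104.5 0
```

```text
time: 4.4
position: [0.5965, -0.0966, 0.3095]
tool_rot: [-0.376, 3.119, 0.0]
ft_force: [0.6, -0.2, -0.2]
grip_width: 1.001
shift [ 15.51 -15.19   8.94] turn [ 0.01  0.02 -0.75] pos [596.5  -96.64 309.46] q7 [-0.19  1.98] F [ 0.59 -0.17 -0.22] w 1.0006634700870753 t 4.4
```

```bash

python3 -m jog '[[[3.1,-3.1,1.5,0,0,-0.7,7],[3.1,-3.1,1.5,0,0,0,7],[3.1,-3.0,2,0,0,0,7],[3.1,-3,2,0,0,0,7],[3.1,-3,2,0,0,0,7],[0,0,0,0,0,0,7],[0,0,0,0,0,0,7]]]' >/dev/null
python3 to.py .482 -.281 .103 104.5 0
python3 - <<'E'
from h import *
g=imaging.get_image('scene');save(cv2.resize(g['frame'][140:290,130:290],None,fx=4,fy=4,interpolation=cv2.INTER_CUBIC),'c.png')
E
```

```text
shift [ 0.04  0.21 11.61] turn [ 0.04 -0.   -0.41] pos [ 482.96 -282.99  219.13] q7 [0.03 2.36] F [0.84 1.16 0.84] w 0.8039800109784597 t 5.1
```

View pics/c.png

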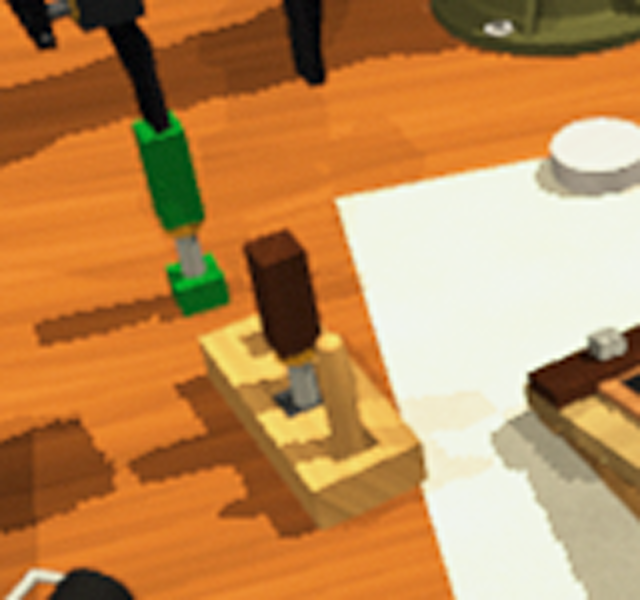

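The view shows the open fingers at crop (145,80) and (305,60), straddling the brown handle at (280,290). They are clear of the green tool and the burnisher. I'll descend and grip.

```bash

python3 -m jog '[[[0,0.2,2.9,0,0,0,7],[0,0,2.9,0,0,0,7],[0,0,2.9,0,0,0,7],[0,0,2.9,0,0,0,7],[0,0,0,0,0,0,7],[0,0,0,0,0,0,2],[0,0,0,0,0,0,1],[0,0,0,0,0,0,1],[0,0,0,0,0,0,1],[0,0,0,0,0,0,1],[0,0,0,0,0,0,1],[0,0,0,0,0,0,1]]]' 40
python3 to.py .482 -.281 .20 104.5 0
```

```text
time: 6.35
position: [0.4834, -0.2802, 0.1036]
tool_rot: [-0.394, 3.116, 0.0]
ft_force: [-0.5, -0.1, 1.3]
grip_width: 0.297
shift [ 0.15 -0.04 -9.64] turn [ 0.    0.03 -0.08] pos [ 483.41 -280.24  103.57] q7 [0.04 2.4 ] F [-0.51 -0.08  1.27] w 0.2972791699130578 t 6.35
```

```bash

python3 -m jog '[[[0,0,-2,0,0,0,1],[0,0,-4,0,0,0,1],[0,0,-4,0,0,0,1],[0,0,-4,0,0,0,1],[0,0,0,0,0,0,1],[0,0,0,0,0,0,1]]]' 50
python3 to.py .4426 .040 .2115 96 15 15
```

```text
time: 6.95
position: [0.4835, -0.2804, 0.2437]
tool_rot: [-0.394, 3.116, -0.0]
ft_force: [0.6, 0.3, -2.6]
grip_width: 0.299
shift [-4.02 32.05  3.21] turn [ -1.27 -14.89   8.38] pos [ 483.47 -280.38  243.74] q7 [0.02 2.35] F [ 0.64  0.33 -2.6 ] w 0.2988875013155735 t 6.95
```

```bash

python3 -m jog '[[[-0.5,4,0,0,0,0,1],[-0.5,4,0,0,0,0,1],[-0.5,4,0,0,0,0,1],[-0.5,4,0,0,0,0,1],[-0.5,4,0,0,0,0,1],[-0.5,4,0,0,0,0,1],[-0.5,4,0,0,0,0,1],[-0.5,4,0,0,0,0,1],[0,0,0,-0.3,-3.7,2.1,1],[0,0,0,-0.3,-3.7,2.1,1],[0,0,0,-0.3,-3.7,2.1,1],[0,0,0,-0.3,-3.7,2.1,1]]]' 50
python3 to.py .4426 .040 .2115 96 15 15
```

```text
time: 8.15
position: [0.4447, 0.0426, 0.2411]
tool_rot: [-0.186, 2.917, 0.075]
ft_force: [0.3, 0.8, -0.6]
grip_width: 0.291
shift [ 0.88 -0.34  2.82] turn [ 0.08 -2.2   1.23] pos [444.68  42.61 241.1 ] q7 [-0.1   1.59] F [ 0.31  0.81 -0.63] w 0.2910804799508485 t 8.15
```

```bash

python3 -m jog '[[[0.4,-0.2,1.4,0,-1.1,0.6,1],[0.4,-0.1,1.4,0,-1.1,0.6,1],[0,0,0,0,0,0,1],[0,0,0,0,0,0,1]]]' 50
python3 to.py .4505 .042 .1821 96 15 15
```

```text
time: 8.55
position: [0.449, 0.038, 0.2119]
tool_rot: [-0.145, 2.885, 0.078]
ft_force: [-0.1, 1.0, -1.3]
grip_width: 0.295
shift [0.57 0.26 2.95] turn [-0.06 -0.26 -0.23] pos [449.    38.04 211.93] q7 [0.07 1.63] F [-0.12  0.99 -1.31] w 0.2954880232648795 t 8.55
```

```bash

python3 -m jog '[[[0.6,0.3,0.7,0,-0.2,-0.2,1],[0,0,0.7,0,0,0,1],[0,0,0,0,0,0,1],[0,0,0,0,0,0,1]]]' 50
python3 to.py .4505 .042 .1821 96 15 15
cat > chk.py <<'E'
from fit2 import *
s=ctrl.get_state();C=R.from_rotvec(s['tool_rot']);p=s['position']
print('axis up',-C.apply([0,0,1]),'want',B.apply([0,0,1]))
import sys
out=[]
for n,(u,v,w,h) in(('scene',(300,120,80,100)),('top',(255,170,80,70))):
    g=imaging.get_image(n);k=5
    im=np.ascontiguousarray(cv2.resize(g['frame'][v:v+h,u:u+w],None,fx=k,fy=k,interpolation=cv2.INTER_CUBIC))
    px=lambda P:np.round((proj(g,np.array(P))-[u,v]+.5)*k*8).astype(np.int32)
    for P,nn in polys(p,C,.015,.0816,.1036):
        cv2.polylines(im,[px(P)],True,(255,0,0),1,shift=3)
    for P,nn in polys(np.array([.480,.050,.067]),B*R.from_euler('z',np.radians(-9)),.008,-.012,0): cv2.polylines(im,[px(P)],True,(0,255,0),1,shift=3)
    out.append(im)
out[1]=np.vstack([out[1],np.zeros((150,400,3),np.uint8)])
save(np.hstack(out),sys.argv[1])
E
python3 chk.py d.png
```

```text
time: 8.95
position: [0.4498, 0.0423, 0.1976]
tool_rot: [-0.152, 2.881, 0.078]
ft_force: [-0.7, -0.9, -0.9]
grip_width: 0.297
shift [ 0.33 -0.1   1.52] turn [-0.03 -0.01  0.05] pos [449.78  42.26 197.62] q7 [0.06 1.63] F [-0.69 -0.86 -0.86] w 0.29705638706257487 t 8.95
axis up [-0.2499 -0.0664  0.966 ] want [-0.25   -0.067   0.9659]
```

View pics/d.png

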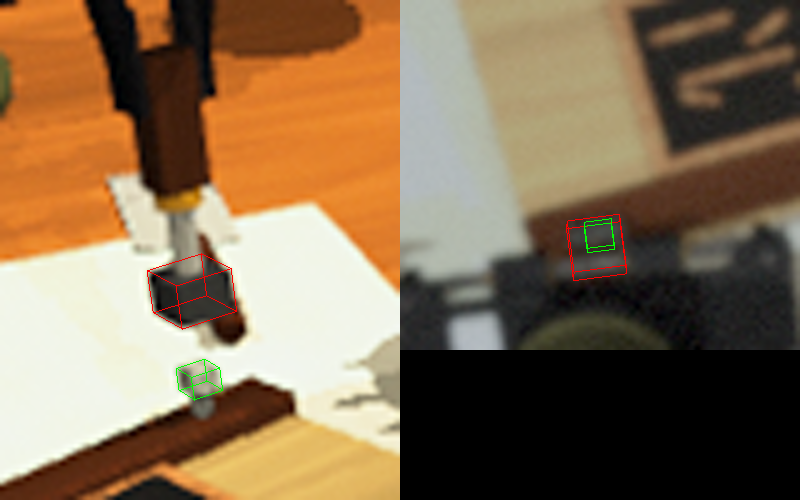

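The predicted outline matches the real socket: crop (150–236, 262–327) in the scene view. The head sits in its green outline at (198,378). I'll correct the lateral offset and then descend.

```bash

python3 -m jog '[[[0.35,-0.1,0.5,0,0,0,1],[0,0,0.5,0,0,0,1],[0,0,0.5,0,0,0,1],[0,0,0,0,0,0,1],[0,0,0,0,0,0,1]]]' 50
python3 to.py .4578 .0443 .1537 96 15 15
```

```text
time: 9.55
position: [0.4502, 0.0415, 0.1821]
tool_rot: [-0.151, 2.881, 0.078]
ft_force: [0.4, -0.1, -1.3]
grip_width: 0.296
shift [-0.03  0.08  2.95] turn [-0.05 -0.01 -0.  ] pos [450.22  41.49 182.09] q7 [0.06 1.63] F [ 0.41 -0.1  -1.26] w 0.29647318838032316 t 9.55
```

```bash

python3 -m jog '[[[0,0.1,0.5,0,0,0,1],[0,0,0.5,0,0,0,1],[0,0,0.3,0,0,0,1],[0,0,0,0,0,0,1],[0,0,0,0,0,0,1]]]' 50
python3 to.py .4578 .0443 .1537 96 15 15
python3 -m jog '[[[0,0,0.2,0,0,0,1],[0,0,0.2,0,0,0,1],[0,0,0.2,0,0,0,1],[0,0,0,0,0,0,1]]]' 50
python3 to.py .4578 .0443 .1537 96 15 15
```

```text
time: 10.05
position: [0.4534, 0.0433, 0.1697]
tool_rot: [-0.151, 2.88, 0.078]
ft_force: [-0.9, 0.2, -1.1]
grip_width: 0.296
shift [-0.02 -0.01  1.66] turn [-0.05  0.   -0.  ] pos [453.41  43.32 169.72] q7 [0.06 1.62] F [-0.86  0.18 -1.09] w 0.29595337738998556 t 10.05
time: 10.45
position: [0.4548, 0.0436, 0.1637]
tool_rot: [-0.151, 2.881, 0.077]
ft_force: [0.6, -0.6, -1.8]
grip_width: 0.292
shift [-0.04 -0.01  1.04] turn [-0.06 -0.01 -0.  ] pos [454.83  43.64 163.67] q7 [0.06 1.62] F [ 0.56 -0.59 -1.83] w 0.29206342142560315 t 10.45
```

```bash

python3 -m jog '[[[0,0,0.2,0,0,0,1],[0,0,0.2,0,0,0,1],[0,0,0.2,0,0,0,1],[0,0,0,0,0,0,1]]]' 50
python3 to.py .4578 .0443 .1537 96 15 15
```

```text
time: 10.85
position: [0.4564, 0.0441, 0.1579]
tool_rot: [-0.151, 2.881, 0.077]
ft_force: [0.5, 0.2, -2.3]
grip_width: 0.299
shift [-0.03 -0.01  0.44] turn [-0.06 -0.   -0.  ] pos [456.39  44.08 157.91] q7 [0.06 1.62] F [ 0.53  0.21 -2.32] w 0.29913822244446564 t 10.85
```

```bash

python3 -m jog '[[[0,0,0.15,0,0,0,1],[0,0,0.15,0,0,0,1],[0,0,0.1,0,0,0,1],[0,0,0,0,0,0,1],[0,0,0,0,0,0,1]]]' 50
python3 to.py .4578 .0443 .1537 96 15 15
python3 -m jog '[[[0,0,0.1,0,0,0,1],[0,0,0,0,0,0,1],[0,0,0,0,0,0,1]]]' 50
```

```text
time: 11.35
position: [0.4578, 0.0443, 0.1556]
tool_rot: [-0.151, 2.879, 0.077]
ft_force: [-3.7, -1.8, 5.4]
grip_width: 0.297
shift [ 0.05 -0.01  0.18] turn [-0.07  0.07  0.  ] pos [457.83  44.29 155.55] q7 [0.06 1.62] F [-3.7  -1.76  5.44] w 0.29710441498189094 t 11.35
time: 11.65
position: [0.4583, 0.0443, 0.1554]
tool_rot: [-0.151, 2.879, 0.077]
ft_force: [-6.0, -1.6, 11.5]
grip_width: 0.297
```

Axial contact came about 12 mm into the hole, so it's probably seated. I'll check by picture.

```bash
sed -i 's/(300,120,80,100)/(300,130,80,90)/;s/150,400/100,400/' chk.py; python3 chk.py e.png; python3 to.py .4578 .0443 .1537 96 15 15
```

```text
axis up [-0.2519 -0.0658  0.9655] want [-0.25   -0.067   0.9659]
shift [ 0.09 -0.    0.16] turn [-0.08  0.11  0.  ] pos [458.3   44.29 155.44] q7 [0.06 1.62] F [-6.02 -1.69 10.79] w 0.2927446982701884 t 11.75
```

View pics/e.png

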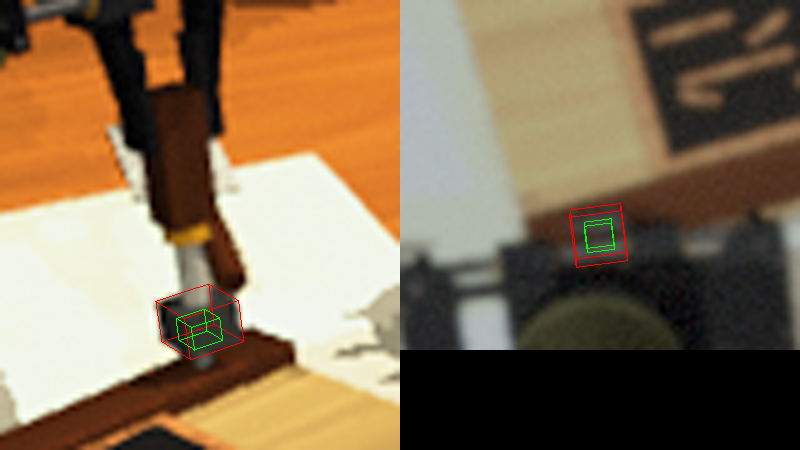

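The socket sits over the head and only the screw shank shows below it, at (203,362). It's seated, so I'll start turning.

```bash

python3 -m jog '[[[0,0,0,0,0,4,1],[0,0,0,0,0,4,1],[0,0,0,0,0,4,1],[0,0,0,0,0,4,1],[0,0,0,0,0,4,1],[0,0,0,0,0,4,1],[0,0,0.03,0,0,4,1],[0,0,0,0,0,4,1],[0,0,0,0,0,0,1]]]' 60
python3 to.py .4578 .0443 .1537 4 15 15; python3 -c "
from h import *
s=ctrl.get_state();C=R.from_rotvec(s['tool_rot']);print('tool F',C.inv().apply(s['ft_force']),'M',C.inv().apply(s['torque']))"
```

```text
time: 12.65
position: [0.4585, 0.0437, 0.1552]
tool_rot: [0.655, 2.828, 0.177]
ft_force: [-6.5, -3.6, 11.3]
grip_width: 0.292
shift [ 0.11 -0.    0.13] turn [ 0.03  0.19 59.93] pos [458.47  43.72 155.2 ] q7 [0.14 1.08] F [-6.52 -3.62 11.31] w 0.29236269672162674 t 12.65
tool F [  1.83657145  -4.04499758 -12.79576916] M [ 1.44053417  0.81993368 -0.01650946]
```

```bash
cat > f.py <<'E'
from h import *
np.set_printoptions(precision=3,suppress=True)
s=ctrl.get_state();C=R.from_rotvec(s['tool_rot']);print('tool F',C.inv().apply(s['ft_force']),'M',C.inv().apply(s['torque']),'z',s['position'])
E
python3 -m jog '[[[0,0,0,0,0,4,1],[0,0,0,0,0,4,1],[0,0,0.02,0,0,4,1],[0,0,0,0,0,4,1],[0,0,0,0,0,4,1]]]' 60 >/dev/null; python3 f.py
python3 -m jog '[[[0,0,0,0,0,4,1],[0,0,0,0,0,4,1],[0,0,0,0,0,4,1],[0,0,0,0,0,4,1],[0,0,0,0,0,4,1]]]' 60; python3 f.py;python3 to.py .4578 .0443 .1537 4 15 15
```

```text
tool F [  1.151  -3.982 -14.943] M [ 1.693  0.395 -0.143] z [0.458 0.044 0.155]
time: 13.65
position: [0.4582, 0.044, 0.1548]
tool_rot: [1.61, 2.473, 0.287]
ft_force: [-7.4, -3.1, 11.8]
grip_width: 0.297
tool F [ -0.378  -4.775 -13.446] M [ 1.763 -0.013 -0.151] z [0.458 0.044 0.155]
shift [ 0.05 -0.05  0.1 ] turn [ 0.05  0.14 19.87] pos [458.17  43.97 154.79] q7 [0.24 0.41] F [-7.44 -3.11 11.78] w 0.29661343199906476 t 13.65
```

Resisting torque is now about 0.15 N m, so the screw is turning. I'll continue for margin.

```bash

python3 -m jog '[[[0,0,0.02,0,0,4,1],[0,0,0,0,0,4,1],[0,0,0,0,0,4,1],[0,0,0.02,0,0,4,1],[0,0,0,0,0,4,1],[0,0,0,0,0,4,1],[0,0,0,0,0,0,1],[0,0,0,0,0,0,1],[0,0,0,0,0,0,1]]]' 60 ; python3 f.py;python3 to.py .4578 .0443 .1537 4 15 15
```

```text
time: 14.55
position: [0.4583, 0.0442, 0.1546]
tool_rot: [2.114, 2.114, 0.34]
ft_force: [-7.7, -2.3, 13.3]
grip_width: 0.294
tool F [ -1.387  -4.044 -14.93 ] M [ 1.746 -0.584 -0.001] z [0.458 0.044 0.155]
shift [ 0.01 -0.07  0.08] turn [ 0.08  0.11 -3.99] pos [458.3   44.18 154.6 ] q7 [0.3  0.01] F [-7.65 -2.32 13.31] w 0.29378162955632775 t 14.55
```

```bash

python3 -m jog '[[[0,0,-0.08,0,0,0,1],[0,0,0,0,0,0,1],[0,0,0,0,0,0,3.2],[0,0,0,0,0,0,3.2],[0,0,0,0,0,0,5],[0,0,0,0,0,0,6],[0,0,0,0,0,0,6],[0,0,0,0,0,0,6]]]' 10; python3 f.py
python3 -m jog '[[[0,0,-1,0,0,0,6],[0,0,-2,0,0,0,6],[0,0,-3,0,0,0,6],[0,0,-3,0,0,0,6],[0,0,-3,0,0,0,6],[0,0,0,0,0,0,6],[0,0,0,0,0,0,6]]]' 10; python3 f.py
python3 - <<'E'
from h import *
out=[]
for n,(u,v,w,h) in(('scene',(300,130,80,90)),('top',(255,170,80,90))):
    g=imaging.get_image(n);out.append(cv2.resize(g['frame'][v:v+h,u:u+w],None,fx=5,fy=5,interpolation=cv2.INTER_CUBIC))
save(np.hstack(out),'f.png')
E
```

```text
time: 15.35
position: [0.4577, 0.0445, 0.1532]
tool_rot: [2.115, 2.115, 0.34]
ft_force: [-0.3, 0.3, -1.0]
grip_width: 0.637
tool F [ 0.271 -0.541  0.913] M [ 0.389 -0.138 -0.018] z [0.458 0.045 0.153]
time: 16.05
position: [0.453, 0.0382, 0.2601]
tool_rot: [2.124, 2.127, 0.321]
ft_force: [0.2, -1.0, -0.6]
grip_width: 0.691
tool F [-1.01   0.102  0.539] M [ 0.288 -0.157  0.003] z [0.453 0.038 0.26 ]
```

View pics/f.png

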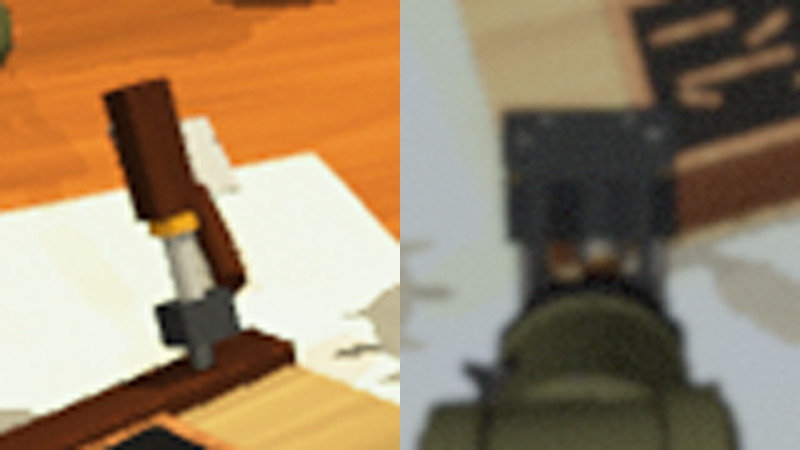

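The driver stands on the screw, released, and leans slightly to the left. I'll clear the arm and measure the lean from both cameras.

```bash

python3 -m jog '[[[0,0,-2,0,0,0,6],[-4,0,-1,0,0,0,6],[-4,0,-1,0,0,0,6],[-4,0,0,0,0,0,6],[-4,0,0,0,0,0,6],[-4,0,0,0,0,0,6],[0,0,0,0,0,0,6],[0,0,0,0,0,0,6]]]' 10
python3 - <<'E'
from h import *
from fit2 import B
out=[];gs=[]
for n,(u,v,w,h) in(('scene',(300,130,80,90)),('top',(255,170,80,90))):
    g=imaging.get_image(n);gs.append(g);r=finder.trace('driver',n)
    print(n,[(round(x['conf'],2),x['region'].sum(),np.array(x['point'][::-1])*[640,400]) for x in r],[np.array(x['point'][::-1])*[640,400] for x in finder.spot_point('driver_socket',n)])
    out.append(cv2.resize(g['frame'][v:v+h,u:u+w],None,fx=5,fy=5,interpolation=cv2.INTER_CUBIC))
save(np.hstack(out),'g.png')
h=np.array([.4802,.0503,.0687])
for t in(0,.116):print([proj(g,h+B.apply([0,0,t])) for g in gs])
E
```

```text
time: 16.95
position: [0.4514, -0.1643, 0.2831]
tool_rot: [2.133, 2.13, 0.312]
ft_force: [-0.6, 0.5, 0.1]
grip_width: 0.691
scene [(0.84, np.int64(632), array([176.32, 191.92])), (0.71, np.int64(614), array([330.816, 169.32 ]))] [array([339.008, 192.32 ]), array([182.08, 210.08])]
top [(0.88, np.int64(301), array([299.52, 226.  ])), (0.37, np.int64(1437), array([212.992, 229.32 ]))] [array([290.368, 217.92 ])]
[array([[339.1208, 192.5002]]), array([[294.1038, 216.8723]])]
[array([[332.7476, 147.215 ]]), array([[293.9747, 226.0216]])]
```

View pics/g.png

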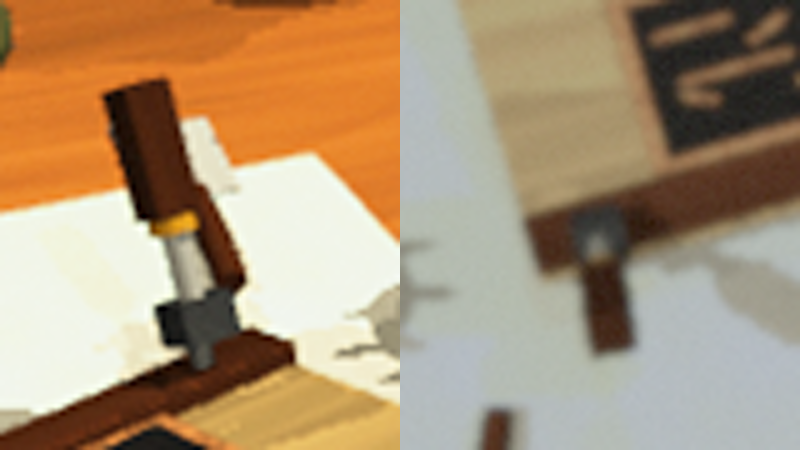

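The scene view has the handle top at crop (137,86) and the yellow ferrule at (173,225). The top view has the handle end at about (612,338) and the socket at (600,233). The driver leans towards the low side, so I need a number for it.

```bash
cat > lean.py <<'E'
from h import *
from fit2 import B,polys,shank
from scipy.optimize import minimize
gs=[];M=[]
for n in('scene','top'):
    g=imaging.get_image(n);gs.append(g);r=finder.trace('driver',n)
    head=proj(g,np.array([[.465,.045,.12]]))[0]
    r=[x for x in r if np.hypot(*(np.array(x['point'][::-1])*[640,400]-head))<30];M.append(r[0]['region'].astype(np.uint8))
def mask(g,pos,rot):
    m=np.zeros((1600,2560),np.uint8)
    for w,a,b in((.015,0,.022),(.013,.064,.13)):
        P=np.array([pos+rot.apply([x,y,z]) for x in(-w,w) for y in(-w,w) for z in(a,b)])
        cv2.fillConvexPoly(m,cv2.convexHull(np.round(((proj(g,P)+.5)*4-.5)*16).astype(np.int32)),1,shift=4)
    cv2.fillConvexPoly(m,cv2.convexHull(np.round(((proj(g,shank(pos,rot,.007,.02,.066))+.5)*4-.5)*16).astype(np.int32)),1,shift=4)
    return cv2.resize(m.astype(np.float32),(640,400),interpolation=cv2.INTER_AREA)
def f(q):
    rot=B*R.from_rotvec([q[3],q[4],0])*R.from_euler('z',q[5]);pos=np.array([.4802,.0503,.0672])+np.array(q[:3])/10+B.apply([0,0,-.013])
    return sum(1-np.minimum(a,m).sum()/np.maximum(a,m).sum() for a,m in((mask(g,pos,rot),m) for g,m in zip(gs,M)))
best=None
for a in(-.15,.05):
  for b in(-.2,0):
   for c in(-.3,.2):
    x0=np.array([0,0,0,a,b,c]);r=minimize(f,x0,method='Nelder-Mead',options=dict(maxiter=400,initial_simplex=np.vstack([x0]+[x0+d*e for d,e in zip([.03,.03,.03,.1,.1,.2],np.eye(6))])))
    print(r.fun.round(3),r.x.round(3),'lean',np.degrees(np.hypot(*r.x[3:5])).round(1))
for S,T in(((137,86),(612,338)),((137,83),(612,342))):
    p=tri(gs,[(300+S[0]/5-.4,130+S[1]/5-.4),(255+(T[0]-400)/5-.4,170+T[1]/5-.4)]);v=B.inv().apply(p-np.array([.4802,.0503,.0685]));print('top in head frame mm',v*1000,np.degrees(np.arctan2(np.hypot(*v[:2]),v[2])))
E
python3 lean.py
```

```text
0.175 [-0.002 -0.016 -0.008 -0.011 -0.216 -0.213] lean 12.4
0.17 [ 0.008 -0.013  0.001 -0.008 -0.221 -0.114] lean 12.7
0.175 [ 0.01  -0.014  0.008 -0.007 -0.223 -0.139] lean 12.8
0.206 [ 0.018 -0.001  0.01   0.006 -0.229 -0.191] lean 13.1
0.168 [ 0.002 -0.014 -0.002 -0.007 -0.216 -0.12 ] lean 12.4
0.169 [ 0.003 -0.014 -0.001 -0.008 -0.221 -0.131] lean 12.6
0.204 [ 0.019 -0.014  0.014 -0.012 -0.237 -0.016] lean 13.6
0.314 [ 0.022 -0.014  0.011 -0.006 -0.231  0.456] lean 13.2
top in head frame mm [-31.2601   2.7912 111.6646] 15.698544448480623
top in head frame mm [-32.8589   3.6475 112.671 ] 16.353128019460115
```

The silhouette fit gives a 12.5–13° lean and my hand-picked points give about 16° including base offset, against a limit of 17°. The driver didn't move between the last two pictures, the robot is clear, and the lean is what the socket play allows. Handing in.

```bash
python3 -c "
from bench import close_job
print(close_job())"
```

```text
the job is handed in; nothing more can be done
None
```

The driver is on the proud screw, the screw is turned, and the job is handed in. The clock read about 17 s at the last move. No verdict was reported, so what follows rests on my own checks.

- **Seating:** I took the driver from the block, lined it up with the screw within about 0.2° and lowered it over the head. Firm contact along the axis (about 13 N) came about 12 mm in, 2 mm before my estimate. A picture showed the socket fully over the head.
- **Turning:** I turned the tool 96° clockwise with the driver seated. Resistance was about 0.15 N m mid-turn, but the rest readings at 32° and at the end were near zero. Allowing for play in the socket, I put the screw's own turn at about 80° or more. I did not measure it directly.
- **Release:** I let go and backed the arm well clear. The measured force then was near zero.
- **Last checks (these disagreed):** The driver was at rest on the head, leaning in its play towards the low side. The better silhouette fits put the lean at 12.4–13.6°, while hand-picked points gave about 16°, some of it probably base offset. Both are under the 17° limit, but the higher figure leaves little margin.

I saw no sign that anything else was moved, but I did not check the other objects separately at the end.

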